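# Fill the covered vanity box in routine order

## Robot

A 7-joint arm with a two-finger parallel gripper is mounted at the origin on the work surface. World frame = base frame: x ahead of the robot, y to its left, z up, the work surface at z = 0. Lengths are in m, angles in rad, forces in N, time in s.
With the tool pointing down it reaches from about 0.425 to 0.925 m from the base axis. Payload 6.8 kg.
Tool frame: the origin (TCP) lies on the mounting face of the last link; the fingertips stand 173 mm ahead of it and the grasp point (between the pads) lies 155 mm ahead of it; z points along the fingers, y is the line along which they close (so a half turn about z gives the same grasp; the last joint's range is limited). The gripper opens to 85 mm and grips with 20 to 120 N. Pads are 22 mm wide; open, the fingers measure 114 mm over their backs; the gripper's body (76 mm by 85 mm) begins 54 mm behind the grasp point. The pads swing forward as they close: fully open they stand 13 mm farther back than shut.
Start: joints at [-1.297, 0.477, 0.022, 1.555, -0.011, 1.109, -0.083], TCP at [0.251, 0.626, 0.405] pointing down, gripper open.
Joint ranges: [-2.96, 2.96], [-0.34, 2.1], [-1.41, 1.46], [0.24, 2.44], [-1.37, 4.51], [0.17, 1.92], [-2.96, 2.96]. Speed limits (rad/s): [2.39, 2.39, 3.14, 3.14, 3.14, 3.14, 3.14].

## Interface

Orientations are given as a rotation vector (axis times angle).
In Python, from bench import r gives the robot as it stands.
- The arm moves only by the tool carry_out, never from a script. Its argument "moves" is a list of rows, each a list of 5 numbers: the shift along the tool's x, y, z in m, then the turn about the tool's z in rad, then the finger opening in m, from 0 to 0.0854. In form: [[dx, dy, dz, roll, claw], ...]. A call has exactly 8 rows; each row is the pose to reach, as a shift and turn from the pose commanded when the call began, along the tool's axes at that moment; what a row does not reach only later rows make up. A row lasts 1/10 s, in which the tool goes at most 50 mm and 8.59 degrees, less where a joint would pass 70% of its speed; a pose out of reach is approached as far as the arm can. A call with a gripper value outside its range is refused whole. The fingers move at their own pace and stop on an object; "force" is the grip in N (left out, the last holds). Time passes only in rows, so rows that repeat a pose let the fingers close, or fill a call up. It gives the time, the measured TCP pose, the force, the opening and the grip force at its end, in the units of the state.
- r.get_obs(): the state, without advancing time (a new reading comes with each control period).
- r.grab_frame(name): name is "scene" or "side" or "wrist"; returns the picture (480x640x3 uint8, red, green, blue); there is no depth.
- r.calibration(name): a dict with "fx", "fy", "cx", "cy" (pixels), "k1" (the pictures are not rectified: a ray, as slopes to the right and down, at radius r is drawn at 1 + k1 r^2 times it, then the intrinsics apply), "rvec" (rotation vector, rad) and "tvec" (3), from world to camera coordinates, as OpenCV has them. Camera axes: x right, y down, z forward; pixel columns grow to the right and rows downward; lengths in m; the calibration is good to about 2 mm. A picture is of the moment at which its call begins: read the wrist's pose just before it. calibration takes no time and is no camera call; for the wrist camera it gives the pose at the moment of the call.
- r.hand_in(): hands the job in; it is judged then, once.
The state is a dict: "clock": time; "joints": joint angles; "qvel": joint speeds; "tau": joint torques, N m; "tcp_pos": TCP position; "orientation": TCP orientation; "contact_force": force on the tool from outside, world axes, zero at the start; "moment": the same for the moment, N m; "grip_width": finger opening in m; "gripper_force": force on a finger pad.
Only numpy, scipy, OpenCV 4.12 (cv2) and the standard library are available. Lean on these libraries where they do the work, as an engineer would, in place of code of your own. Each camera call takes 0.05 s, during which the arm holds its last target. There are 200 camera calls.

## Task

Press on the thin dark metal cover of the white box and slide it fully back, without lifting it out, so that the wells are open. Then stand whichever of these are on the tray upright in their own wells, one after the other in this order: atomiser in the well with one stud, cork-stoppered pot in two, square varnish bottle in three, plain gold perfume stick in four (the well of a missing one stays empty). Finally slide the cover fully shut over them, and leave everything else on the dresser where it is.

Things in the scene. Friction and masses are not known exactly. Their poses are not given: they have to be found in the camera images.
- box: White lacquered organiser box, fixed: 266 mm (x) by 266 mm (y) by 77 mm tall. Origin: centre of its underside; x points from its front (robot's side) to its back, y to its left. Front half: four open wells, divided by 6 mm walls; brass studs on the front rim number them. Back half: solid deck; the dividers run on over it as ribs (72 mm up). A rim 5 mm higher runs round all; the cover slides within it.
- cover_top (a point): Centre of the upper face of the thin dark steel cover, 120 (x) by 250 (y) by 4 mm, 0.25 kg, axes as the box's. Loose, sunk 1 mm below the box's rim, so its edges cannot be gripped; over the wells at the start. Pressed on top with a steady 8 to 20 N and dragged, it slides along the box's x on smooth lacquer (friction about 0.25), 120 mm from front to back rim.
- cover_shut (a point): Point of the box where the centre of the cover's upper face is when the cover is fully shut (against the front rim, over the wells). 76 mm above the dresser; box's axes.
- cover_parked (a point): Point of the box where the centre of the cover's upper face is when the cover is fully back (against the back rim, wells open); 120 mm behind cover_shut; box's axes.
- atomiser_mid (a point): Clear glass atomiser, empty, standing upright, bottom-heavy: round glass body 38 mm diameter and 52 mm tall, above it a steel spray head 24 mm across; 64 mm tall in all. The point is on its axis, 32 mm above its underside; z up. At the start it stands on the tray, whose top is 10 mm up. Gripped high (about 42 mm above its underside) it goes into the deep well with the gripper clear of the box. It may be absent (None).
- well1 (a point): Centre of the floor of well 1 (marked by one brass stud; leftmost, box +y end). Open well 110 mm (x) by 56 mm (y), 66 mm deep from the channel floor; its floor is 6 mm above the dresser. To let go inside it, open the fingers by only 10 mm or so. Axes are the box's.
- pot_mid (a point): White ceramic pot, standing upright, bottom-heavy: round body 42 mm diameter and 52 mm tall, closed by a fixed cork stopper 30 mm across; 64 mm tall in all. The point is on its axis, 32 mm above its underside; z up. At the start it stands on the tray, whose top is 10 mm up. Gripped high (about 42 mm above its underside) it goes into the deep well with the gripper clear of the box. It may be absent (None).
- well2 (a point): Centre of the floor of well 2 (marked by two brass studs; second from the left). Open well 110 mm (x) by 56 mm (y), 66 mm deep from the channel floor; its floor is 6 mm above the dresser. To let go inside it, open the fingers by only 10 mm or so. Axes are the box's.
- varnish_mid (a point): Square nail-varnish bottle, standing upright, bottom-heavy: amber glass body 34 x 34 mm and 50 mm tall (faces square to its x and y axes), above it a black round cap 22 mm across; 64 mm tall in all. The point is on its axis, 32 mm above its underside; z up. At the start it stands on the tray, whose top is 10 mm up. Gripped high (about 42 mm above its underside) it goes into the deep well with the gripper clear of the box. It may be absent (None).
- well3 (a point): Centre of the floor of well 3 (marked by three brass studs; third from the left). Open well 110 mm (x) by 56 mm (y), 66 mm deep from the channel floor; its floor is 6 mm above the dresser. To let go inside it, open the fingers by only 10 mm or so. Axes are the box's.
- stick_mid (a point): Gold-tone solid-perfume stick in its case, standing upright, bottom-heavy: a plain straight cylinder 40 mm diameter and 64 mm tall. The point is on its axis, 32 mm above its underside; z up. At the start it stands on the tray, whose top is 10 mm up. Gripped high (about 42 mm above its underside) it goes into the deep well with the gripper clear of the box. It may be absent (None).
- well4 (a point): Centre of the floor of well 4 (marked by four brass studs; rightmost, box -y end). Open well 110 mm (x) by 56 mm (y), 66 mm deep from the channel floor; its floor is 6 mm above the dresser. To let go inside it, open the fingers by only 10 mm or so. Axes are the box's.
- ringdish: White ceramic ring stand with a pair of gold-tone rings on its top, 44 mm across and 46 mm tall, at the middle of the round terrazzo tray (320 mm across, fixed); to be left alone. Origin: its underside.
- case: Black plastic glasses case, 160 x 62 x 41 mm, right of the box; to be left alone. Origin: centre of its underside.
- claw: Stainless steel hair claw, 95 mm long, 45 mm tall, right of the box; to be left alone. Origin: centre of its underside.

How it is judged:
On the way, in this order (a step that is already met when the one before it is completed fails the run):
1. the cover is slid fully back (within 10 mm of the back rim) (x of cover_top in the frame of cover_shut above 0.11 m), for 0.2 s.
2. the atomiser stands upright and released in well 1 (x of atomiser_mid in the frame of well1 between -0.041 and 0.041 m and y of atomiser_mid in the frame of well1 between -0.018 and 0.018 m and z of atomiser_mid in the frame of well1 between 0.026 and 0.038 m and angle between atomiser_mid's own z axis and vertical below 0.15 rad and linear speed of atomiser below 0.03 m/s and contact force between the fingers and atomiser below 0.1 N), for 0.2 s.
3. the pot stands upright and released in well 2 (x of pot_mid in the frame of well2 between -0.041 and 0.041 m and y of pot_mid in the frame of well2 between -0.018 and 0.018 m and z of pot_mid in the frame of well2 between 0.026 and 0.038 m and angle between pot_mid's own z axis and vertical below 0.15 rad and linear speed of pot below 0.03 m/s and contact force between the fingers and pot below 0.1 N), for 0.2 s.
4. the varnish stands upright and released in well 3 (x of varnish_mid in the frame of well3 between -0.041 and 0.041 m and y of varnish_mid in the frame of well3 between -0.018 and 0.018 m and z of varnish_mid in the frame of well3 between 0.026 and 0.038 m and angle between varnish_mid's own z axis and vertical below 0.15 rad and linear speed of varnish below 0.03 m/s and contact force between the fingers and varnish below 0.1 N), for 0.2 s.
5. the stick stands upright and released in well 4 (x of stick_mid in the frame of well4 between -0.041 and 0.041 m and y of stick_mid in the frame of well4 between -0.018 and 0.018 m and z of stick_mid in the frame of well4 between 0.026 and 0.038 m and angle between stick_mid's own z axis and vertical below 0.15 rad and linear speed of stick below 0.03 m/s and contact force between the fingers and stick below 0.1 N), for 0.2 s.
At the end, for the whole second after the job is handed in: Every item present stands upright (within 0.15 rad) on the floor of its own well, at rest, and the cover lies flat in its channel, at rest, within 6 mm of fully shut; everything released (all of step 2 and all of step 3 and all of step 4 and all of step 5 and x of cover_top in the frame of cover_shut between -0.006 and 0.006 m and z of cover_top in the frame of cover_shut between -0.003 and 0.003 m and linear speed of cover below 0.03 m/s and contact force between the fingers and cover below 0.1 N); the robot touches nothing.
It fails at once if the cover is lifted out of its channel or tipped (z of cover_top in the frame of cover_shut above 0.012 m or angle between cover_top's own z axis and vertical above 0.1 rad).
It fails at once if a bystander is moved more than 40 mm (distance of any of ringdish, case, claw from where it was at the start of the episode above 0.04 m).
Of atomiser, pot, varnish, stick only 2 to 4 are there at a start; the rules pass over those that are not, and their reading is None.
At some moment in a run one of atomiser, pot, varnish, stick may be knocked a few centimetres aside while the robot is not near it.
It also fails if it takes over 210 s, if anything falls off the work surface, if the arm or the gripper's body presses on something with over 40 N, if the wrist force passes 120 N, or if a joint passes its speed limit or range.

## Working session

There is one attempt and no reset: what is moved stays moved. The work goes in short steps, Python scripts to look and compute and a tool call to move; the robot and the scene stay as the last step left them, time stands still between calls to the robot, and variables do not carry over. Pictures are saved under pics/ and viewed, at most 14 in all, crops included, and the job is handed in when it is done.

Besides the shell and the picture viewer there is one more tool, called after "Request:" as name([rows], argument=value, ...), one row to a line, values as JSON. carry_out: Moves the arm, as the interface text tells. Its arguments: {"type":"object","properties":{"moves":{"type":"array","items":{"type":"array","items":{"type":"number"}}},"force":{"type":"number"}},"required":["moves"]}

```bash
ls; mkdir -p pics
cat > h.py <<'E'
import numpy as np, cv2
from bench import r
def ray(cal,u,v):
    K=np.array([[cal['fx'],0,cal['cx']],[0,cal['fy'],cal['cy']],[0,0,1.]])
    p=cv2.undistortPoints(np.array([[[u,v]]],float),K,np.array([cal['k1'],0,0,0,0.]))[0,0]
    R=cv2.Rodrigues(np.array(cal['rvec'],float))[0]; t=np.array(cal['tvec'],float)
    return -R.T@t, R.T@np.array([p[0],p[1],1])
def at(cal,u,v,z):
    o,d=ray(cal,u,v); return o+d*(z-o[2])/d[2]
def proj(cal,P):
    K=np.array([[cal['fx'],0,cal['cx']],[0,cal['fy'],cal['cy']],[0,0,1.]])
    return cv2.projectPoints(np.array(P,float).reshape(-1,3),np.array(cal['rvec'],float),np.array(cal['tvec'],float),K,np.array([cal['k1'],0,0,0,0.]))[0][:,0]
def snap(name,fn):
    cal=r.calibration(name); im=r.grab_frame(name)
    cv2.imwrite('pics/'+fn,cv2.cvtColor(im,cv2.COLOR_RGB2BGR)); return cal,im
E
python3 - <<'E'
from h import *
for n in('scene','side','wrist'):
    c,i=snap(n,n+'0.png'); print(n,c)
print(r.get_obs())
E
```

```text
pics
scene {'fx': 509.7940926406878, 'fy': 509.7940926406878, 'cx': 322.8456222040227, 'cy': 242.05094361094373, 'k1': -0.05925048902083109, 'rvec': array([ 0.75582267,  2.61392919, -1.11805173]), 'tvec': array([ 0.44524143, -0.09367877,  1.23426726])}
side {'fx': 533.9890907365755, 'fy': 533.9890907365755, 'cx': 316.0463786788489, 'cy': 236.35056210548746, 'k1': -0.057873331947763264, 'rvec': array([ 2.29508701, -0.49294379,  0.18152205]), 'tvec': array([-0.48219517,  0.17486876,  1.4052355 ])}
wrist {'fx': 413.4305456172817, 'fy': 413.4305456172817, 'cx': 316.94110776319997, 'cy': 233.6820309084946, 'k1': -0.059909905268584834, 'rvec': array([-2.41166168, -1.63258368, -0.21670954]), 'tvec': array([-0.67406659, -0.03551204,  0.37776485])}
{'clock': 0.15, 'joints': array([-1.29711421,  0.47763417,  0.02232329,  1.55619689, -0.01147798,
        1.10934169, -0.08304602]), 'qvel': array([ 0.00125084, -0.00174179, -0.00104245, -0.00215967,  0.00025461,
        0.0007741 , -0.0009342 ]), 'tau': array([ 1.84954442e-03, -5.96924901e+01,  1.61004636e+00, -2.81492972e+01,
        1.27440455e-02,  6.47898720e-03, -5.91366870e-06]), 'tcp_pos': array([0.25139024, 0.6262147 , 0.40394398]), 'orientation': array([-5.95876666e-01, -3.08439490e+00,  2.26607288e-03]), 'contact_force': array([ 0.58604424,  0.18807741, -0.00390149]), 'moment': array([-0.02410468,  0.05585464,  0.03074984]), 'gripper_force': 0.0, 'grip_width': 0.08536343981979999}
```

View pics/scene0.png

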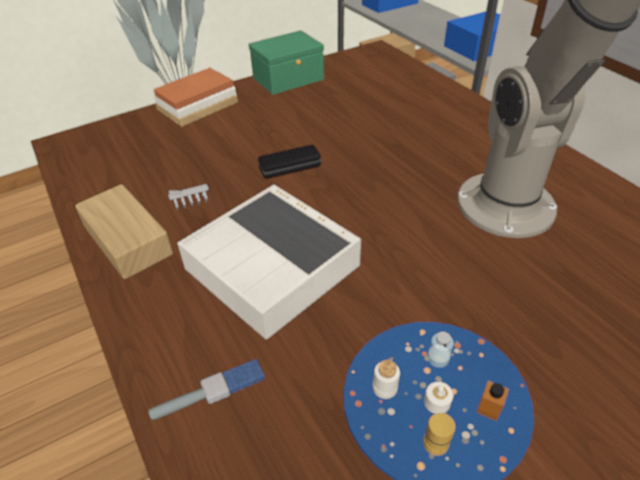

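View pics/side0.png

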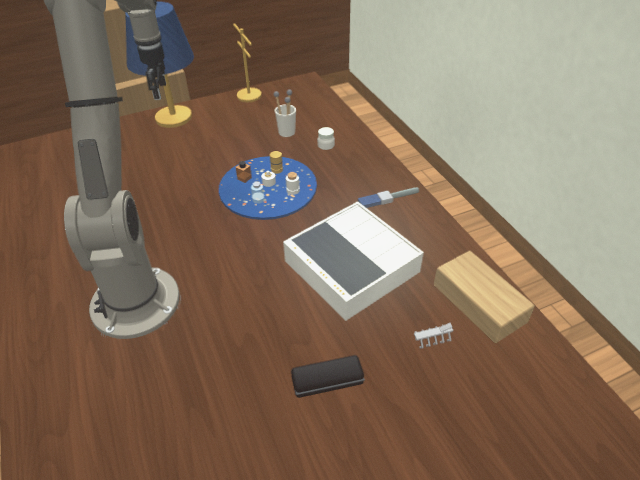

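The scene and side views show all four items on the tray: atomiser (441,350), pot (387,378), varnish (493,400) and stick (440,432) in the scene view. The box's rim corners are near (274,187), (360,240), (267,330) and (180,243). I'll enlarge both views for accurate readings.

Run:
```python
import cv2
a=cv2.imread('pics/scene0.png')[180:480,170:540]; cv2.imwrite('pics/sc.png',cv2.resize(a,None,fx=2,fy=2,interpolation=cv2.INTER_CUBIC))
a=cv2.imread('pics/side0.png')[140:320,210:430]; cv2.imwrite('pics/si.png',cv2.resize(a,None,fx=3,fy=3,interpolation=cv2.INTER_CUBIC))
```

```text
(no output)
```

View pics/sc.png

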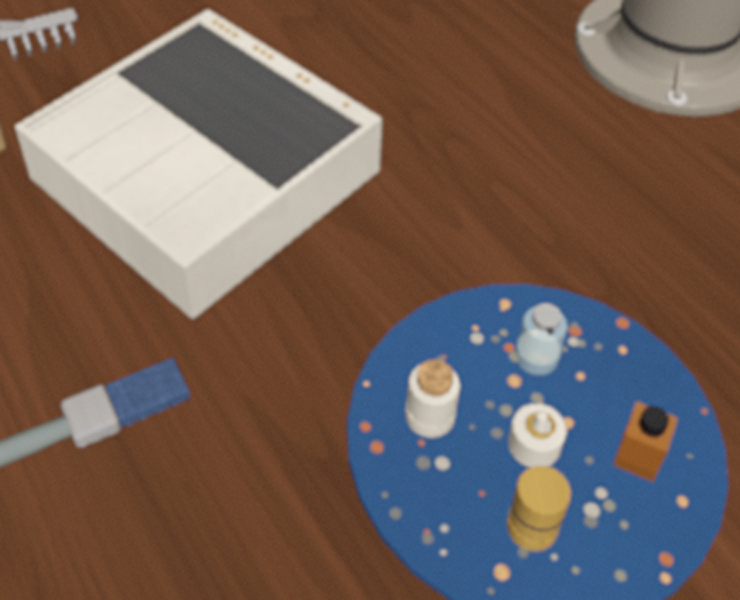

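View pics/si.png

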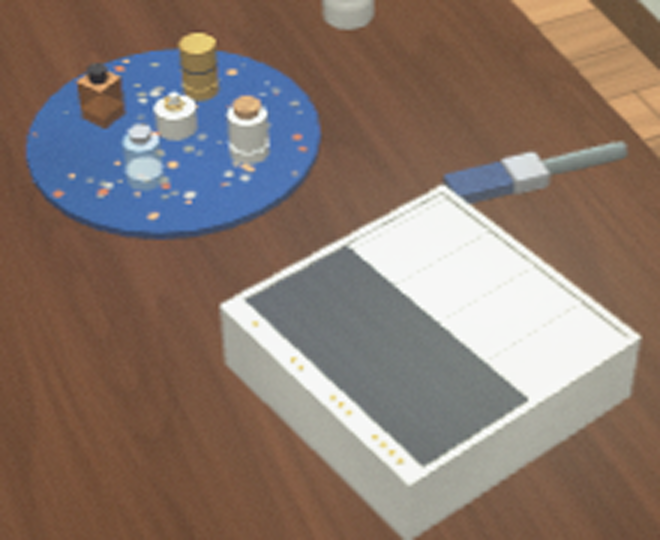

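```bash
cat > fit.py <<'E'
from h import *
from scipy.optimize import least_squares as ls
cs,cd=r.calibration('scene'),r.calibration('side')
S=lambda L:np.array(L)/2+[170,180]; D=lambda L:np.array(L)/3+[210,140]
h=.133
# order: FL, FR, BR, BL rim then cover FL FR BR BL
s=S([(381,122),(207,10),(17,126),(191,271),(360,127),(200,26),(119,73),(277,186)])
d=D([(221,306),(408,486),(639,338),(443,185),(246,300),(423,466),(527,400),(348,246)])
P=np.array([(-h,h,.077),(-h,-h,.077),(h,-h,.077),(h,h,.077)]+[(x-.0605,y,.076) for x,y in((-.06,.125),(-.06,-.125),(.06,-.125),(.06,.125))])
def W(q,P): 
    c,n=np.cos(q[2]),np.sin(q[2]); return np.c_[q[0]+c*P[:,0]-n*P[:,1],q[1]+n*P[:,0]+c*P[:,1],P[:,2]]
f=lambda q:np.r_[(proj(cs,W(q,P))-s).ravel(),(proj(cd,W(q,P))-d).ravel()]
o=ls(f,[.6,0,0]);print(o.x,np.abs(o.fun).max()); print(o.fun.reshape(-1,2).round(1).tolist())
it=dict(atom=((546,316),(139,131)),pot=((437,368),(247,103)),var=((655,414),(97,72)),stick=((544,485),(197,43)))
for k,(a,b) in it.items():
    print(k,at(cs,*S(a),.074).round(4),at(cd,*D(b),.074).round(4))
for k,a,b in(('tray corners var L',(621,463),(79,110)),): pass
# varnish body top corners (z=.060)
for a in((640,403),(677,418),(658,452),(619,437)): print('v',at(cs,*S(a),.060).round(4))
E
python3 fit.py
```

```text
[ 0.58228163 -0.12055134  0.24741835] 5.020371994737047
[[-1.5, -1.3], [-1.6, 0.5], [-3.1, 1.2], [-5.0, -0.1], [2.0, -2.2], [0.2, -3.3], [-0.5, -1.5], [1.9, 0.1], [-0.3, -1.5], [0.6, -2.0], [0.2, -1.9], [-0.5, -1.3], [-3.2, 0.3], [-2.6, 0.4], [-1.4, -0.5], [-2.7, -0.5]]
atom [0.4368 0.251  0.074 ] [0.4365 0.2462 0.074 ]
pot [0.5462 0.2418 0.074 ] [0.5542 0.2423 0.074 ]
var [0.4269 0.3695 0.074 ] [0.4289 0.3618 0.074 ]
stick [0.5403 0.3671 0.074 ] [0.5448 0.3653 0.074 ]
v [0.4212 0.3514 0.06  ]
v [0.406  0.3777 0.06  ]
v [0.4406 0.3908 0.06  ]
v [0.4571 0.3645 0.06  ]
```

```bash
cat >> fit.py <<'E'
print('---')
def f2(q):
    Q=P.copy(); Q[4:,0]+=q[3]
    return np.r_[(proj(cs,W(q,Q))-s).ravel(),(proj(cd,W(q,Q))-d).ravel()]
o=ls(f2,[.6,0,0,0],loss='soft_l1');q=o.x;print(q,f2(q).reshape(-1,2).round(1).tolist())
cw=r.calibration('wrist');ob=r.get_obs()
from scipy.spatial.transform import Rotation as Ro
Rt=Ro.from_rotvec(ob['orientation']).as_matrix();Rc=cv2.Rodrigues(cw['rvec'])[0]
print('cam in tool',Rt.T@(-Rc.T@cw['tvec']-ob['tcp_pos']),'\n',Rt.T@Rc.T,'\ntool axes\n',Rt.round(3))
E
python3 fit.py | sed '1,/---/d'
```

```text
[ 0.57872117 -0.1223009   0.24187354  0.00840497] [[-0.5, -2.1], [-0.1, -0.4], [-1.7, -0.3], [-4.3, -1.6], [0.2, -0.9], [-1.1, -2.5], [-2.2, -0.9], [-0.4, 1.3], [-1.3, -1.0], [-0.8, -1.1], [-0.6, -0.8], [-0.9, -0.5], [-1.6, -0.5], [-1.3, -0.3], [-0.1, -1.0], [-1.1, -1.1]]
cam in tool [ 6.57852222e-02 -8.15191312e-05  3.11005609e-02] 
 [[ 8.42813906e-04 -9.64780074e-01 -2.63056454e-01]
 [ 9.99999641e-01  7.91286097e-04  3.01823214e-04]
 [-8.30401075e-05 -2.63056615e-01  9.64780395e-01]] 
tool axes
 [[-0.928  0.372 -0.   ]
 [ 0.372  0.928 -0.001]
 [-0.    -0.001 -1.   ]]
```

```bash
cat >> h.py <<'E'
def go(x,y,z,yaw):
    """tool-frame shift + roll to bring TCP to x,y,z with tool y at heading yaw (tool down)"""
    from scipy.spatial.transform import Rotation as Ro
    o=r.get_obs(); R=Ro.from_rotvec(o['orientation']).as_matrix()
    s=R.T@(np.array([x,y,z])-o['tcp_pos']); c=np.arctan2(R[1,1],R[0,1])
    roll=-(yaw-c); roll=(roll+np.pi)%(2*np.pi)-np.pi
    print('shift',s.round(4),'roll',round(roll,3),'tilt',R[2,:2].round(4),'tcp',o['tcp_pos'].round(4),'t',o['clock'],'F',o['contact_force'].round(1),'w',round(o['grip_width'],4),'gf',o['gripper_force'])
E
python3 -c "
from h import *
go(.49,.28,.40,.242)"
```

```text
shift [-0.3504 -0.2324  0.0043] roll 0.947 tilt [-0.0001 -0.0014] tcp [0.2514 0.6262 0.4039] t 0.15 F [ 0.6  0.2 -0. ] w 0.0854 gf 0.0
```

Request:
carry_out([
  [-0.04,-0.027,0,0.12,0],
  [-0.08,-0.053,0,0.24,0],
  [-0.12,-0.08,0,0.36,0],
  [-0.16,-0.106,0,0.48,0],
  [-0.2,-0.133,0,0.6,0],
  [-0.24,-0.16,0,0.72,0],
  [-0.28,-0.186,0,0.84,0],
  [-0.32,-0.21,0,0.947,0],
])

```text
clock: 0.95
tcp_pos: [0.4709, 0.3103, 0.4047]
orientation: [-1.943, -2.468, 0.0]
contact_force: [1.3, 0.7, -0.3]
grip_width: -0.0002
gripper_force: 0.0
```

Run:
```python
from h import *
go(.49,.28,.40,.242)
c,i=snap('wrist','w1.png')
import pickle;pickle.dump(c,open('w1.pkl','wb'))
```

```text
shift [-0.0339  0.0115  0.0047] roll -0.005 tilt [ 0.0001 -0.0001] tcp [0.4709 0.3103 0.4047] t 0.95 F [ 1.3  0.7 -0.3] w -0.0002 gf 0.0
```

View pics/w1.png

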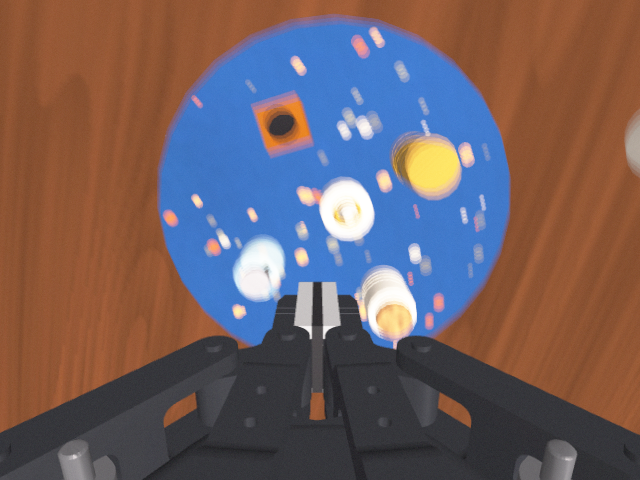

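The wrist view is motion-blurred. It shows the varnish cap at (281,125), the stick top at (434,167) and the cork at (392,322), which agrees with the layout I measured. I'll move on to the cover first.

Run:
```python
from h import *
import pickle;c=pickle.load(open('w1.pkl','rb'))
for k,p in dict(var=(281,125),stick=(434,167),pot=(392,322)).items(): print(k,at(c,*p,.074).round(4))
go(.53,-.17,.40,.242)
```

```text
var [0.4318 0.3663 0.074 ]
stick [0.5456 0.3638 0.074 ]
pot [0.5508 0.2381 0.074 ]
shift [-0.4728 -0.0511  0.0071] roll -0.02 tilt [-0.0045  0.0023] tcp [0.4759 0.3025 0.4051] t 1.0 F [ 4.6 -7.   1. ] w -0.0003 gf 0.0
```

Request:
carry_out([
  [-0.045,-0.005,0,-0.01,0],
  [-0.09,-0.01,0,-0.02,0],
  [-0.135,-0.015,0,-0.02,0],
  [-0.18,-0.02,0,-0.02,0],
  [-0.225,-0.025,0,-0.02,0],
  [-0.27,-0.03,0,-0.02,0],
  [-0.315,-0.035,0,-0.02,0],
  [-0.36,-0.04,0,-0.02,0],
])

```text
clock: 1.8
tcp_pos: [0.5175, -0.0483, 0.4047]
orientation: [-1.911, -2.493, -0.0]
contact_force: [0.7, -0.1, 0.5]
grip_width: -0.0002
gripper_force: 0.0
```

```bash
python3 -c "
from h import *
go(.53,-.17,.40,.242)"
```

```text
shift [-0.1208 -0.0195  0.0047] roll 0.021 tilt [0.0003 0.0002] tcp [ 0.5175 -0.0483  0.4047] t 1.8 F [ 0.7 -0.1  0.5] w -0.0002 gf 0.0
```

Request:
carry_out([
  [-0.04,-0.006,0,0.02,0],
  [-0.08,-0.012,0,0.02,0],
  [-0.105,-0.016,0,0.02,0],
  [-0.116,-0.019,0,0.02,0],
  [-0.116,-0.019,0,0.02,0],
  [-0.116,-0.019,0,0.02,0],
  [-0.116,-0.019,0,0.02,0],
  [-0.116,-0.019,0,0.02,0],
])

```text
clock: 2.6
tcp_pos: [0.5296, -0.1622, 0.4046]
orientation: [-1.934, -2.475, -0.001]
contact_force: [-0.1, -0.0, 0.3]
grip_width: 0.0001
gripper_force: 0.0
```

Run:
```python
from h import *
go(.5285,-.1347,.27,.242)
c,i=snap('wrist','w2.png')
import pickle;pickle.dump(c,open('w2.pkl','wb'))
```

```text
shift [0.0268 0.0056 0.1346] roll 0.003 tilt [0.0007 0.0001] tcp [ 0.5296 -0.1622  0.4046] t 2.6 F [-0.1 -0.   0.3] w 0.0001 gf 0.0
```

View pics/w2.png

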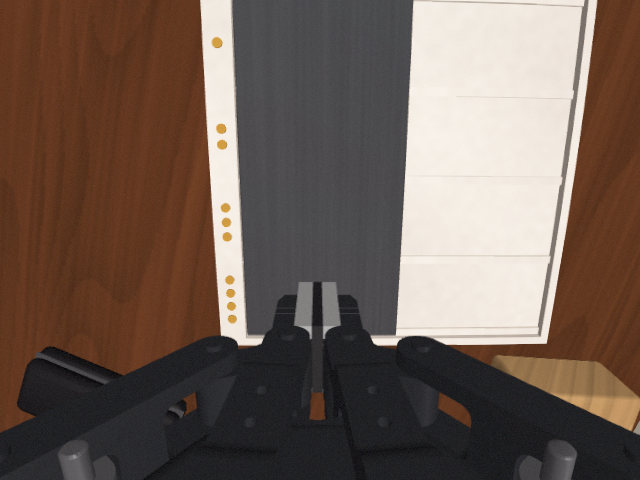

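This view is sharp. The box's front-right corner is at (220,346) and its back-right corner at (547,343). The cover's front edge runs (234,0)–(246,335) and its back edge (413,0)–(397,334). The studs run one to four from the top (+y) down.

Run:
```python
from h import *
import pickle;c=pickle.load(open('w2.pkl','rb'))
A=lambda u,v,z=.077:at(c,u,v,z)[:2]
y=.242
pts=dict(FRc=A(220,346),BRc=A(547,343),F0=A(201,0),B0=A(597,0),cf0=A(234,0,.076),cf1=A(246,335,.076),cb0=A(413,0,.076),cb1=A(397,334,.076),bi0=A(584,0),bi1=A(538,327))
for k,p in pts.items(): print(k,p.round(4))
an=lambda a,b:np.arctan2(*(pts[b]-pts[a])[::-1])
print('yaws',an('FRc','BRc'),an('FRc','F0')-np.pi/2,an('BRc','B0')-np.pi/2,an('cf1','cf0')-np.pi/2,an('cb1','cb0')-np.pi/2,'len',np.linalg.norm(pts['FRc']-pts['BRc']))
th=.2425
for th in(.242,.248):
    e=np.array([np.cos(th),np.sin(th)]);n=np.array([-e[1],e[0]])
    print(th,'box c',(pts['FRc']+pts['BRc'])/2+.133*n)
    bc=(pts['FRc']+pts['BRc'])/2+.133*n
    for k,p in pts.items(): print(k,'box x',round((p-bc)@e,4),'y',round((p-bc)@n,4))
```

```text
FRc [ 0.4805 -0.2866]
BRc [ 0.7398 -0.2205]
F0 [ 0.4208 -0.04  ]
B0 [0.6772 0.0282]
cf0 [ 0.4419 -0.0348]
cf1 [ 0.4989 -0.2722]
cb0 [ 0.5564 -0.006 ]
cb1 [ 0.6165 -0.2418]
bi0 [0.6684 0.0255]
bi1 [ 0.7264 -0.2086]
yaws 0.24963054087723652 0.2371880432064828 0.24625590045652812 0.23595520479324184 0.2493951245419419 len 0.2676072207265019
0.242 box c [ 0.57824474 -0.12446731]
FRc box x -0.1338 y -0.134
BRc box x 0.1338 y -0.132
F0 box x -0.1326 y 0.1197
B0 box x 0.1327 y 0.1245
cf0 box x -0.1109 y 0.1197
cf1 box x -0.1124 y -0.1244
cb0 box x 0.0072 y 0.1202
cb1 box x 0.009 y -0.1231
bi0 box x 0.1234 y 0.124
bi1 box x 0.1237 y -0.1172
0.248 box c [ 0.57747057 -0.12466087]
FRc box x -0.1338 y -0.1332
BRc box x 0.1338 y -0.1328
F0 box x -0.1311 y 0.1205
B0 box x 0.1343 y 0.1237
cf0 box x -0.1094 y 0.1204
cf1 box x -0.1123 y -0.1237
cb0 box x 0.0087 y 0.1202
cb1 box x 0.009 y -0.1232
bi0 box x 0.125 y 0.1233
bi1 box x 0.1238 y -0.118
```

Request:
carry_out([
  [0.012,0.002,0.045,0,0],
  [0.025,0.0045,0.085,0,0],
  [0.025,0.0045,0.12,0,0],
  [0.025,0.0045,0.14,0,0],
  [0.025,0.0045,0.147,0,0],
  [0.025,0.0045,0.15,0,0],
  [0.025,0.0045,0.15,0,0],
  [0.025,0.0045,0.15,0,0],
])

```text
clock: 3.45
tcp_pos: [0.5283, -0.1386, 0.2559]
orientation: [1.936, 2.472, 0.002]
contact_force: [0.7, 0.0, 0.3]
grip_width: -0.0001
gripper_force: 0.0
```

Request:
carry_out([
  [0,0,0.001,0,0],
  [0,0,0.002,0,0],
  [0,0,0.003,0,0],
  [0,0,0.004,0,0],
  [0,0,0.0045,0,0],
  [0,0,0.005,0,0],
  [0,0,0.0055,0,0],
  [0,0,0.0055,0,0],
])

```text
clock: 4.25
tcp_pos: [0.5278, -0.1385, 0.2496]
orientation: [1.937, 2.473, 0.001]
contact_force: [-1.5, 0.4, 5.0]
grip_width: 0.0001
gripper_force: 2.3
```

Request:
carry_out([
  [0,0,0.0005,0,0],
  [0,0,0.001,0,0],
  [0,0,0.001,0,0],
  [0,0,0.001,0,0],
  [0,0,0.001,0,0],
  [0,0,0.001,0,0],
  [0,0,0.001,0,0],
  [0,0,0.001,0,0],
])

```text
clock: 5.05
tcp_pos: [0.5281, -0.1387, 0.2495]
orientation: [1.937, 2.472, 0.002]
contact_force: [-3.6, 1.5, 13.3]
grip_width: -0.0003
gripper_force: 6.7
```

Request:
carry_out([
  [0,0.002,0,0,0],
  [0,0.005,0,0,0],
  [0,0.009,0,0,0],
  [0,0.013,0,0,0],
  [0,0.017,0,0,0],
  [0,0.021,0,0,0],
  [0,0.025,0,0,0],
  [0,0.027,0,0,0],
])

```text
clock: 5.85
tcp_pos: [0.5546, -0.1327, 0.2495]
orientation: [1.937, 2.471, 0.001]
contact_force: [-2.2, -0.4, 12.5]
grip_width: 0.0002
gripper_force: 6.2
```

```bash
python3 -c "
from h import *
go(.5281+.12*np.cos(.243),-.1385+.12*np.sin(.243),.2495,.243)
c,i=snap('side','s1.png')
cv2.imwrite('pics/s1c.png',cv2.cvtColor(cv2.resize(i[190:330,270:440],None,fx=3,fy=3),cv2.COLOR_RGB2BGR))"
```

```text
shift [0.0009 0.0929 0.0002] roll -0.002 tilt [-0.001   0.0017] tcp [ 0.5546 -0.1327  0.2495] t 5.85 F [-2.2 -0.4 12.5] w 0.0002 gf 6.152705031854566
```

View pics/s1c.png

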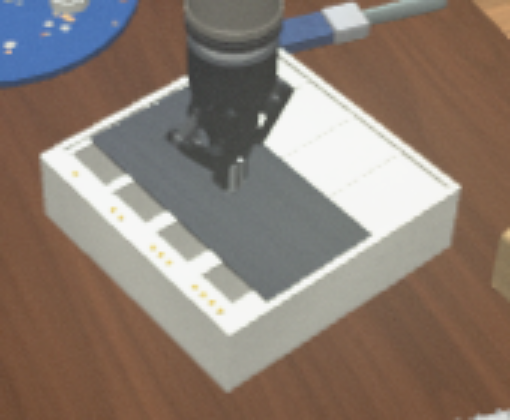

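The cover is moving with the fingertips, and the wells show as strips in front of it. I'll keep dragging.

Request:
carry_out([
  [0,0.004,0,0,0],
  [0,0.009,0,0,0],
  [0,0.015,0,0,0],
  [0,0.021,0,0,0],
  [0,0.028,0,0,0],
  [0,0.036,0,0,0],
  [0,0.042,0,0,0],
  [0,0.046,0,0,0],
])

```text
clock: 6.7
tcp_pos: [0.5994, -0.1216, 0.2495]
orientation: [1.937, 2.471, 0.001]
contact_force: [-2.2, -0.8, 10.7]
grip_width: 0.0002
gripper_force: 5.6
```

Request:
carry_out([
  [0,0.006,0,0,0],
  [0,0.014,0,0,0],
  [0,0.022,0,0,0],
  [0,0.03,0,0,0],
  [0,0.036,0,0,0],
  [0,0.042,0,0,0],
  [0,0.046,0,0,0],
  [0,0.048,0,0,0],
])

```text
clock: 7.5
tcp_pos: [0.6453, -0.1103, 0.2495]
orientation: [1.938, 2.472, -0.001]
contact_force: [-5.5, -0.3, 13.9]
grip_width: -0.0
gripper_force: 6.6
```

Request:
carry_out([
  [0,0.002,0,0,0],
  [0,0.004,0,0,0],
  [0,0.004,0,0,0],
  [0,0.004,0,0,0],
  [0,0.004,-0.003,0,0],
  [0,0.004,-0.01,0,0],
  [0,0.004,-0.03,0,0],
  [0,0.004,-0.06,0,0],
])

```text
clock: 8.3
tcp_pos: [0.6484, -0.1079, 0.3073]
orientation: [-1.935, -2.471, 0.003]
contact_force: [0.1, 0.1, -0.4]
grip_width: -0.0
gripper_force: 0.0
```

Request:
carry_out([
  [-0.01,-0.02,-0.04,0,0.06],
  [-0.02,-0.05,-0.08,0,0.06],
  [-0.03,-0.08,-0.1,0,0.06],
  [-0.03,-0.09,-0.1,0,0.06],
  [-0.03,-0.09,-0.1,0,0.06],
  [-0.03,-0.09,-0.1,0,0.06],
  [-0.03,-0.09,-0.1,0,0.06],
  [-0.03,-0.09,-0.1,0,0.06],
])

```text
clock: 9.1
tcp_pos: [0.5697, -0.158, 0.4071]
orientation: [-1.934, -2.474, 0.002]
contact_force: [-0.5, 1.1, 0.6]
grip_width: 0.0598
gripper_force: 0.0
```

Run:
```python
from h import *
import pickle
go(.4368,.249,.36,.243)
c,i=snap('wrist','w3.png'); pickle.dump(c,open('w3.pkl','wb'))
```

```text
shift [ 0.427  -0.0306  0.0473] roll 0.001 tilt [ 0.0004 -0.0017] tcp [ 0.5697 -0.158   0.4071] t 9.1 F [-0.5  1.1  0.6] w 0.0598 gf 0.0
```

View pics/w3.png

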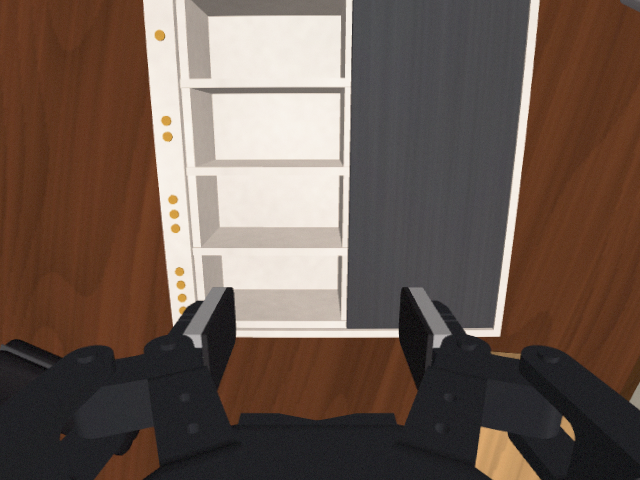

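The cover is fully back against the rear rim and all four wells are open. The dividers' top edges are at v≈84, 170 and 249, and the wells span u≈190–347.

Run:
```python
from h import *
import pickle;c=pickle.load(open('w3.pkl','rb'))
th=.243;e=np.array([np.cos(th),np.sin(th)]);n=np.array([-e[1],e[0]]);b=np.array([.578,-.1245])
for k,p in dict(d12=(265,84,.072),d23=(268,168,.072),d34=(270,249,.072),wf1=(187,84,.072),wf3=(196,249,.072),wb1=(345,84,.072),wb3=(342,249,.072),ridgeR=(270,323,.072),cF=(352,10,.076),cF2=(347,326,.076),cB=(495,327,.076),cB2=(526,10,.076),outR=(330,334,.077),outF=(176,334,.077),outB=(500,334,.077)).items():
    w=at(c,*p)[:2]; print(k,w.round(4),'box',round((w-b)@e,4),round((w-b)@n,4))
for i in range(4):print('well',i+1,b-.0515*e+(.093-.062*i)*n)
```

```text
d12 [ 0.5122 -0.0778] box -0.0526 0.0612
d23 [ 0.5269 -0.1346] box -0.052 0.0025
d34 [ 0.5416 -0.1949] box -0.0523 -0.0596
wf1 [ 0.4587 -0.0906] box -0.1077 0.0616
wf3 [ 0.4859 -0.2089] box -0.1097 -0.0598
wb1 [ 0.5665 -0.0643] box 0.0033 0.0612
wb3 [ 0.5954 -0.1814] box 0.0032 -0.0595
ridgeR [ 0.555  -0.2565] box -0.0541 -0.1226
cF [ 0.5587 -0.0177] box 0.007 0.1083
cF2 [ 0.6155 -0.2419] box 0.0082 -0.123
cB [ 0.733  -0.2144] box 0.1288 -0.1245
cB2 [0.6726 0.0131] box 0.1249 0.1108
outR [ 0.6039 -0.2517] box -0.0054 -0.1297
outF [ 0.4828 -0.2827] box -0.1305 -0.1306
outB [ 0.7388 -0.219 ] box 0.1333 -0.1304
well 1 [ 0.5056358 -0.046624 ]
well 2 [ 0.52055396 -0.10680247]
well 3 [ 0.53547213 -0.16698094]
well 4 [ 0.55039029 -0.22715941]
```

Request:
carry_out([
  [0.045,-0.004,0,0,0.07],
  [0.09,-0.008,0,0,0.07],
  [0.135,-0.012,0,0,0.07],
  [0.18,-0.016,0,0,0.07],
  [0.225,-0.02,0,0,0.07],
  [0.27,-0.024,0,0,0.07],
  [0.3,-0.028,0,0,0.07],
  [0.3,-0.03,0,0,0.07],
])

```text
clock: 9.95
tcp_pos: [0.4666, 0.1299, 0.4078]
orientation: [-1.926, -2.48, -0.0]
contact_force: [0.4, 0.4, -0.7]
grip_width: 0.0699
gripper_force: 0.0
```

Request:
carry_out([
  [0,0.0,0,0,0.07],
  [0,0.0,0,0,0.07],
  [0,0,0,0,0.07],
  [0,0.0,0,0,0.07],
  [0,0,0,0,0.07],
  [0,0,0,0,0.07],
  [0,0.0,0,0,0.07],
  [0,0.0,0,0,0.07],
])

```text
clock: 10.75
tcp_pos: [0.4679, 0.1249, 0.4082]
orientation: [-1.937, -2.473, -0.0]
contact_force: [0.1, -0.6, -1.2]
grip_width: 0.0699
gripper_force: 0.0
```

Run:
```python
from h import *
import pickle
go(.4368,.249,.36,.243)
c,i=snap('wrist','w4.png'); pickle.dump(c,open('w4.pkl','wb'))
```

```text
shift [ 0.128  -0.0004  0.0482] roll -0.001 tilt [ 0. -0.] tcp [0.4679 0.1249 0.4082] t 10.75 F [ 0.1 -0.6 -1.2] w 0.0699 gf 0.0
```

View pics/w4.png

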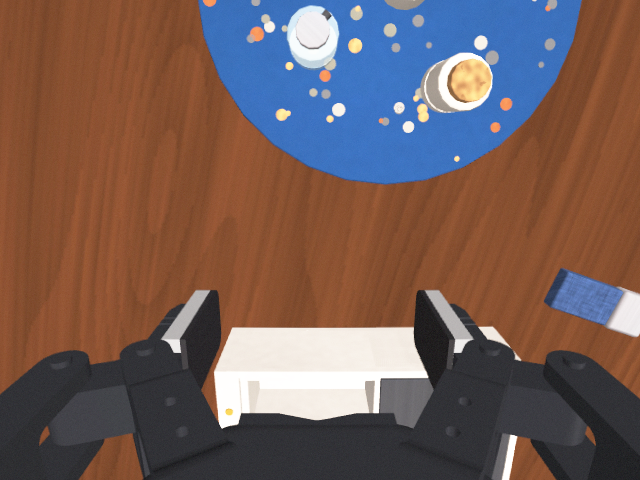

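The atomiser head is centred at (313,30) and the pot's cork at (471,79).

Run:
```python
from h import *
import pickle;c=pickle.load(open('w4.pkl','rb'))
a=at(c,313,30,.074);p=at(c,471,79,.074);print(a,p)
go(a[0],a[1],.27,.243)
```

```text
[0.43536701 0.24736885 0.074     ] [0.55017225 0.24386878 0.074     ]
shift [ 0.1267 -0.0022  0.1382] roll -0.001 tilt [0. 0.] tcp [0.4679 0.1249 0.4082] t 10.8 F [-0.4  0.4 -0.4] w 0.0697 gf 0.0
```

Request:
carry_out([
  [0.03,-0.002,0.03,0,0.07],
  [0.06,-0.002,0.06,0,0.07],
  [0.09,-0.002,0.09,0,0.07],
  [0.115,-0.002,0.11,0,0.07],
  [0.127,-0.002,0.12,0,0.07],
  [0.127,-0.002,0.13,0,0.07],
  [0.127,-0.002,0.13,0,0.07],
  [0.127,-0.002,0.13,0,0.07],
])

```text
clock: 11.6
tcp_pos: [0.4363, 0.2463, 0.2788]
orientation: [1.94, 2.47, 0.001]
contact_force: [1.1, 0.3, 0.7]
grip_width: 0.0701
gripper_force: 0.0
```

Run:
```python
from h import *
go(.4354,.2474,.203,.243)
c,i=snap('wrist','w5.png')
import pickle;pickle.dump(c,open('w5.pkl','wb'))
print(proj(c,[.4354,.2474,.074]))
```

```text
shift [ 0.0013 -0.0006  0.0758] roll -0.003 tilt [-0.0003  0.0008] tcp [0.4363 0.2463 0.2788] t 11.6 F [1.1 0.3 0.7] w 0.0701 gf 0.0
[[313.95350146 271.16504858]]
```

View pics/w5.png

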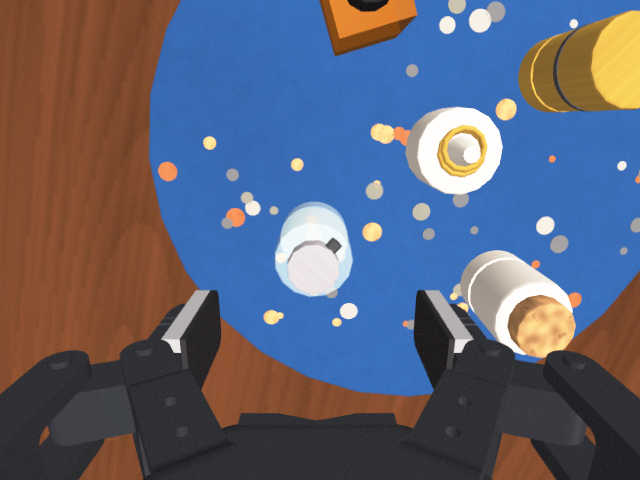

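The spray head at (313,267) matches the prediction of (314,271). I'll descend and grip.

Request:
carry_out([
  [0.001,0,0.02,0,0.07],
  [0.001,0,0.04,0,0.07],
  [0.001,0,0.06,0,0.07],
  [0.001,0,0.07,0,0.07],
  [0.001,0,0.076,0,0.07],
  [0.001,0,0.076,0,0.07],
  [0.001,0,0.076,0,0.05],
  [0.001,0,0.076,0,0.03],
], force=30)

```text
clock: 12.45
tcp_pos: [0.4356, 0.2489, 0.203]
orientation: [1.937, 2.473, 0.002]
contact_force: [0.6, -0.0, -0.2]
grip_width: 0.0418
gripper_force: 0.0
```

Request:
carry_out([
  [0,0,0,0,0.03],
  [0,0,0,0,0.03],
  [0,0,0,0,0.03],
  [0,0,0,0,0.03],
  [0,0,0,0,0.03],
  [0,0,-0.01,0,0.03],
  [0,0,-0.02,0,0.03],
  [0,0,-0.03,0,0.03],
])

```text
clock: 13.25
tcp_pos: [0.4353, 0.2487, 0.2333]
orientation: [1.937, 2.473, 0.001]
contact_force: [0.3, 0.6, -0.4]
grip_width: 0.0372
gripper_force: 30.3
```

Run:
```python
from h import *
go(.505,-.046,.29,.243)
```

```text
shift [-0.3028 -0.0029 -0.0568] roll -0.001 tilt [0.0002 0.0004] tcp [0.4353 0.2487 0.2333] t 13.25 F [ 0.3  0.6 -0.4] w 0.0372 gf 30.318771600723267
```

Request:
carry_out([
  [0,0,-0.04,0,0.03],
  [-0.03,0,-0.07,0,0.03],
  [-0.07,0,-0.07,0,0.03],
  [-0.11,0,-0.07,0,0.03],
  [-0.15,-0.001,-0.07,0,0.03],
  [-0.19,-0.002,-0.07,0,0.03],
  [-0.23,-0.003,-0.07,0,0.03],
  [-0.26,-0.003,-0.07,0,0.03],
])

```text
clock: 14.05
tcp_pos: [0.4947, -0.0072, 0.3032]
orientation: [1.939, 2.471, 0.001]
contact_force: [0.6, 0.6, -1.4]
grip_width: 0.0373
gripper_force: 30.5
```

Request:
carry_out([
  [-0.025,0,0,0,0.03],
  [-0.038,0,0,0,0.03],
  [-0.043,0,0,0,0.03],
  [-0.043,0,0,0,0.03],
  [-0.043,0,0,0,0.03],
  [-0.043,0,0,0,0.03],
  [-0.043,0,0,0,0.03],
  [-0.043,0,0,0,0.03],
])

```text
clock: 14.85
tcp_pos: [0.5049, -0.0456, 0.3022]
orientation: [-1.936, -2.474, -0.0]
contact_force: [-0.2, -0.1, -1.6]
grip_width: 0.0372
gripper_force: 30.5
```

Run:
```python
from h import *
go(.5052,-.0466,.202,.243)
c,i=snap('side','s2.png')
o=i[160:320,270:440];cv2.imwrite('pics/s2c.png',cv2.cvtColor(cv2.resize(o,None,fx=3,fy=3),cv2.COLOR_RGB2BGR))
```

```text
shift [-1.100e-03  1.000e-04  1.002e-01] roll 0.0 tilt [ 0.0002 -0.0001] tcp [ 0.5049 -0.0456  0.3022] t 14.85 F [-0.2 -0.1 -1.6] w 0.0372 gf 30.543928742408752
```

Request:
carry_out([
  [-0.001,0,0.02,0,0.03],
  [-0.001,0,0.04,0,0.03],
  [-0.001,0,0.06,0,0.03],
  [-0.001,0,0.075,0,0.03],
  [-0.001,0,0.09,0,0.03],
  [-0.001,0,0.098,0,0.03],
  [-0.001,0,0.101,0,0.03],
  [-0.001,0,0.101,0,0.03],
])

```text
clock: 15.7
tcp_pos: [0.5052, -0.0471, 0.2012]
orientation: [-1.937, -2.473, 0.0]
contact_force: [0.1, 0.8, -0.8]
grip_width: 0.0372
gripper_force: 30.5
```

Request:
carry_out([
  [0,0,0.001,0,0.03],
  [0,0,0.002,0,0.03],
  [0,0,0.002,0,0.04],
  [0,0,0.002,0,0.044],
  [0,0,0.002,0,0.048],
  [0,0,0.002,0,0.05],
  [0,0,0.002,0,0.05],
  [0,0,0.002,0,0.05],
])

```text
clock: 16.5
tcp_pos: [0.5052, -0.0472, 0.1992]
orientation: [-1.937, -2.473, -0.0]
contact_force: [-0.6, 0.1, -0.2]
grip_width: 0.0499
gripper_force: 0.0
```

Request:
carry_out([
  [0,0,0,0,0.05],
  [0,0,-0.01,0,0.05],
  [0,0,-0.025,0,0.05],
  [0,0,-0.05,0,0.05],
  [0,0,-0.075,0,0.05],
  [0,0,-0.1,0,0.05],
  [0.02,0,-0.13,0,0.06],
  [0.04,0,-0.16,0,0.07],
])

```text
clock: 17.3
tcp_pos: [0.4952, -0.0086, 0.3609]
orientation: [1.939, 2.471, -0.0]
contact_force: [0.6, 0.1, 0.7]
grip_width: 0.0694
gripper_force: 0.0
```

Run:
```python
from h import *
c,i=snap('wrist','w6.png')
go(.5502,.2439,.29,.243)
```

```text
shift [0.2287 0.112  0.0761] roll 0.001 tilt [0.0017 0.0065] tcp [ 0.4963 -0.0053  0.365 ] t 17.35 F [0.4 3.  3.2] w 0.0699 gf 0.0
```

View pics/w6.png

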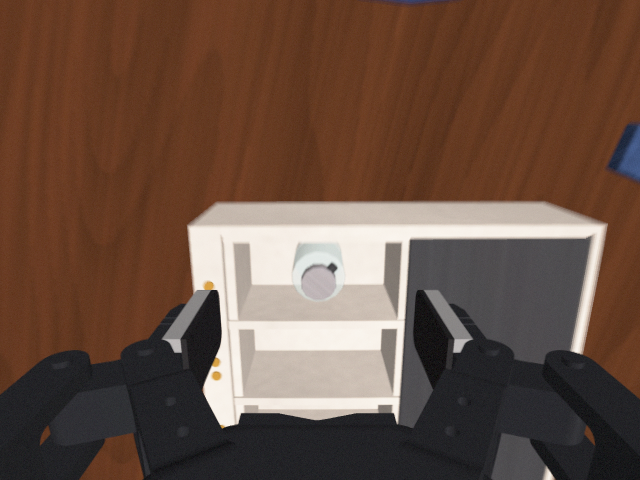

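The atomiser stands upright in well 1, with its head at (318,282). Next is the pot. I'll go above it and check its position with a colour mask.

Request:
carry_out([
  [0.035,0.018,0,0,0.07],
  [0.07,0.035,0,0,0.07],
  [0.105,0.053,0,0,0.07],
  [0.14,0.07,0,0,0.07],
  [0.175,0.088,0,0,0.07],
  [0.19,0.1,0,0,0.07],
  [0.19,0.11,0,0,0.07],
  [0.19,0.11,0,0,0.07],
])

```text
clock: 18.15
tcp_pos: [0.5578, 0.2018, 0.3594]
orientation: [1.937, 2.472, 0.0]
contact_force: [-0.1, 0.3, 0.3]
grip_width: 0.0699
gripper_force: 0.0
```

```bash
cat >> h.py <<'E'
def seg(im,c,P,win,lo,hi):
    """largest HSV blob near projected P: centroid, box, area"""
    u,v=proj(c,P)[0]; x0,y0=max(int(u-win),0),max(int(v-win),0)
    hs=cv2.cvtColor(im[y0:int(v+win),x0:int(u+win)],cv2.COLOR_RGB2HSV)
    m=cv2.morphologyEx(cv2.inRange(hs,lo,hi),cv2.MORPH_OPEN,np.ones((5,5)))
    n,l,st,ce=cv2.connectedComponentsWithStats(m)
    if n<2: print('none'); return
    k=1+st[1:,4].argmax(); s=st[k]
    rc=cv2.minAreaRect(np.argwhere(l==k)[:,::-1].astype(np.float32))
    p=ce[k]+[x0,y0]; print('pred',(u,v),'cen',p,'box',s[0]+x0,s[1]+y0,s[2],s[3],'area',s[4],'rect',rc[1],rc[2])
    return p
E
python3 - <<'E'
from h import *
import time
for f,p in(('w4',(471,79)),('w4',(440,95)),('w5',(620,60)),('w5',(350,30)),('w5',(540,330))):
    i=cv2.imread(f'pics/{f}.png');hs=cv2.cvtColor(i,cv2.COLOR_BGR2HSV);u,v=p;print(f,p,hs[v-4:v+5:4,u-4:u+5:4].reshape(-1,3).tolist())
go(.5502,.2439,.205,.243)
c,i=snap('wrist','w7.png')
import pickle;pickle.dump(c,open('w7.pkl','wb'))
p=seg(i,c,[.5502,.2439,.074],60,(8,50,120),(28,200,255))
if p is not None: print(at(c,*p,.074))
E
```

```text
w4 (471, 79) [[20, 115, 252], [21, 108, 253], [18, 122, 246], [23, 104, 254], [21, 110, 254], [15, 133, 234], [17, 124, 244], [19, 121, 248], [17, 124, 245]]
w4 (440, 95) [[13, 27, 168], [20, 6, 254], [15, 2, 255], [17, 29, 165], [11, 29, 186], [20, 3, 255], [16, 32, 165], [14, 30, 168], [19, 8, 253]]
w5 (620, 60) [[23, 160, 249], [22, 163, 247], [22, 165, 247], [22, 163, 247], [22, 164, 247], [23, 164, 248], [22, 164, 246], [23, 165, 248], [23, 164, 247]]
w5 (350, 30) [[15, 199, 231], [14, 200, 230], [14, 194, 231], [14, 198, 230], [14, 203, 229], [14, 197, 230], [14, 197, 230], [14, 201, 228], [14, 204, 154]]
w5 (540, 330) [[21, 112, 252], [20, 115, 251], [21, 110, 253], [19, 120, 251], [21, 108, 254], [22, 106, 254], [16, 128, 240], [18, 121, 248], [18, 121, 248]]
shift [0.0428 0.0025 0.1544] roll -0.001 tilt [-0.001   0.0008] tcp [0.5578 0.2018 0.3594] t 18.15 F [-0.1  0.3  0.3] w 0.0699 gf 0.0
pred (np.float64(320.0715592141325), np.float64(160.40693239837003)) cen [320.42403628 161.24433107] box 298 138 46 48 area 1764 rect (47.0, 45.0) 90.0
[0.5505311  0.24346008 0.074     ]
```

Request:
carry_out([
  [0.025,0.002,0.02,0,0.07],
  [0.042,0.002,0.05,0,0.07],
  [0.042,0.002,0.08,0,0.07],
  [0.042,0.002,0.11,0,0.07],
  [0.042,0.002,0.135,0,0.07],
  [0.042,0.002,0.15,0,0.07],
  [0.042,0.002,0.156,0,0.07],
  [0.042,0.002,0.156,0,0.07],
])

```text
clock: 19.0
tcp_pos: [0.5489, 0.2429, 0.2032]
orientation: [1.939, 2.472, -0.001]
contact_force: [0.3, -0.3, 0.6]
grip_width: 0.0698
gripper_force: 0.0
```

Request:
carry_out([
  [0,0,0,0,0.055],
  [0,0,0,0,0.03],
  [0,0,0,0,0.03],
  [0,0,0,0,0.03],
  [0,0,0,0,0.03],
  [0,0,-0.01,0,0.03],
  [0,0,-0.03,0,0.03],
  [0,0,-0.06,0,0.03],
])

```text
clock: 19.8
tcp_pos: [0.5479, 0.2436, 0.263]
orientation: [-1.936, -2.473, 0.005]
contact_force: [0.5, 0.5, -0.5]
grip_width: 0.0413
gripper_force: 30.8
```

Run:
```python
from h import *
go(.5202,-.1065,.302,.243)
```

```text
shift [-0.3333 -0.111  -0.0383] roll -0.001 tilt [-0.0009 -0.0031] tcp [0.5479 0.2436 0.263 ] t 19.8 F [ 0.5  0.5 -0.5] w 0.0413 gf 30.80210030078888
```

Request:
carry_out([
  [0,0,-0.025,0,0.03],
  [-0.035,-0.012,-0.04,0,0.03],
  [-0.08,-0.026,-0.04,0,0.03],
  [-0.12,-0.04,-0.04,0,0.03],
  [-0.16,-0.053,-0.04,0,0.03],
  [-0.2,-0.067,-0.04,0,0.03],
  [-0.24,-0.08,-0.04,0,0.03],
  [-0.28,-0.093,-0.04,0,0.03],
])

```text
clock: 20.6
tcp_pos: [0.525, -0.0519, 0.3039]
orientation: [1.937, 2.473, 0.001]
contact_force: [1.5, -1.0, -1.5]
grip_width: 0.0411
gripper_force: 30.9
```

Request:
carry_out([
  [-0.025,-0.009,0,0,0.03],
  [-0.045,-0.015,0,0,0.03],
  [-0.053,-0.018,0,0,0.03],
  [-0.053,-0.018,0,0,0.03],
  [-0.053,-0.018,0,0,0.03],
  [-0.053,-0.018,0,0,0.03],
  [-0.053,-0.018,0,0,0.03],
  [-0.053,-0.018,0,0,0.03],
])

```text
clock: 21.4
tcp_pos: [0.5209, -0.1053, 0.3031]
orientation: [-1.935, -2.474, -0.0]
contact_force: [0.9, 0.7, -1.2]
grip_width: 0.0418
gripper_force: 30.9
```

Run:
```python
from h import *
go(.5202,-.1065,.201,.243)
```

```text
shift [-0.001  -0.001   0.1021] roll 0.0 tilt [ 0.0003 -0.0001] tcp [ 0.5209 -0.1053  0.3031] t 21.4 F [ 0.9  0.7 -1.2] w 0.0418 gf 30.86017370223999
```

Request:
carry_out([
  [-0.001,-0.001,0.02,0,0.03],
  [-0.001,-0.001,0.04,0,0.03],
  [-0.001,-0.001,0.06,0,0.03],
  [-0.001,-0.001,0.08,0,0.03],
  [-0.001,-0.001,0.095,0,0.03],
  [-0.001,-0.001,0.1,0,0.03],
  [-0.001,-0.001,0.102,0,0.03],
  [-0.001,-0.001,0.103,0,0.03],
])

```text
clock: 22.2
tcp_pos: [0.5204, -0.1073, 0.2006]
orientation: [1.937, 2.473, 0.001]
contact_force: [-1.0, -0.2, 3.1]
grip_width: 0.0411
gripper_force: 31.3
```

Request:
carry_out([
  [0,0,0.001,0,0.03],
  [0,0,0.001,0,0.03],
  [0,0,0.001,0,0.043],
  [0,0,0.001,0,0.047],
  [0,0,0.001,0,0.051],
  [0,0,0.001,0,0.054],
  [0,0,0.001,0,0.054],
  [0,0,0.001,0,0.054],
])

```text
clock: 23.0
tcp_pos: [0.52, -0.1073, 0.1991]
orientation: [-1.937, -2.473, 0.0]
contact_force: [-0.5, -0.3, -0.3]
grip_width: 0.0534
gripper_force: 0.0
```

Request:
carry_out([
  [0,0,0,0,0.054],
  [0,0,-0.01,0,0.054],
  [0,0,-0.025,0,0.054],
  [0,0,-0.05,0,0.054],
  [0,0,-0.075,0,0.054],
  [0,0,-0.1,0,0.054],
  [0.02,0,-0.13,0,0.06],
  [0.04,0,-0.16,0,0.07],
])

```text
clock: 23.8
tcp_pos: [0.51, -0.0687, 0.3609]
orientation: [1.939, 2.471, -0.0]
contact_force: [-0.1, 0.7, -0.3]
grip_width: 0.0697
gripper_force: 0.0
```

Run:
```python
from h import *
c,i=snap('wrist','w8.png')
P=[.5202,-.1065,.07]
p=seg(i,c,P,60,(8,50,120),(28,200,255))
if p is not None: print(at(c,*p,.07))
go(.43,.345,.36,.243)
```

```text
pred (np.float64(317.3654079336456), np.float64(282.70742117944997)) cen [318.96873006 281.51563497] box 297 259 44 45 area 1567 rect (44.0, 43.0) 90.0
[ 0.52104234 -0.10540664  0.07      ]
shift [0.4181 0.0203 0.0056] roll 0.001 tilt [0.0011 0.0064] tcp [ 0.5111 -0.0656  0.3651] t 23.85 F [0.8 2.1 2.8] w 0.0701 gf 0.0
```

The cork is where it should be in well 2, so the pot is placed. Next is the varnish bottle.

Request:
carry_out([
  [0.045,0.002,0,0,0.07],
  [0.09,0.004,0,0,0.07],
  [0.135,0.006,0,0,0.07],
  [0.18,0.008,0,0,0.07],
  [0.225,0.01,0,0,0.07],
  [0.27,0.012,0,0,0.07],
  [0.315,0.015,0,0,0.07],
  [0.35,0.017,0,0,0.07],
])

```text
clock: 24.65
tcp_pos: [0.4421, 0.278, 0.3598]
orientation: [-1.934, -2.475, -0.002]
contact_force: [0.3, -0.3, -0.7]
grip_width: 0.0699
gripper_force: 0.0
```

Request:
carry_out([
  [0.03,0.002,0,0,0.07],
  [0.03,0.002,0,0,0.07],
  [0.03,0.002,0,0,0.07],
  [0.03,0.002,0,0,0.07],
  [0.03,0.002,0,0,0.07],
  [0.03,0.002,0,0,0.07],
  [0.03,0.002,0,0,0.07],
  [0.03,0.002,0,0,0.07],
])

```text
clock: 25.45
tcp_pos: [0.438, 0.3046, 0.3592]
orientation: [-1.938, -2.473, -0.0]
contact_force: [-0.3, 0.4, -0.4]
grip_width: 0.0704
gripper_force: 0.0
```

Run:
```python
from h import *
go(.43,.366,.203,.243)
c,i=snap('wrist','w9.png')
import pickle;pickle.dump(c,open('w9.pkl','wb'))
P=[.430,.366,.074]
p=seg(i,c,P,70,(0,0,0),(180,255,70)); 
if p is not None: print('cap',at(c,*p,.074))
seg(i,c,P,90,(10,150,180),(18,240,255))
p=seg(i,c,[.5448,.3655,.074],90,(19,120,180),(26,200,255))
if p is not None: print('stick',at(c,*p,.074))
u,v=[int(t) for t in proj(c,P)[0]]
cv2.imwrite('pics/w9c.png',cv2.cvtColor(cv2.resize(i[max(v-100,0):v+100,max(u-100,0):u+240],None,fx=2,fy=2),cv2.COLOR_RGB2BGR));print(u,v)
```

```text
shift [0.0615 0.0069 0.1562] roll -0.002 tilt [0. 0.] tcp [0.438  0.3046 0.3592] t 25.45 F [-0.3  0.4 -0.4] w 0.0704 gf 0.0
pred (np.float64(327.6385486371659), np.float64(129.2955021909915)) cen [326.43455497 122.58324607] box 310 105 34 36 area 955 rect (35.0, 33.0) 90.0
cap [0.4283422  0.36961772 0.074     ]
pred (np.float64(327.6385486371659), np.float64(129.2955021909915)) cen [325.54290429 121.81738174] box 294 90 64 65 area 1818 rect (54.21296691894531, 53.5424919128418) 73.3007583618164
pred (np.float64(506.0480629442096), np.float64(176.8123993024958)) cen [502.15397518 171.43408252] box 473 141 60 62 area 2981 rect (61.0, 59.0) 90.0
stick [0.54123054 0.3680374  0.074     ]
327 129
```

View pics/w9c.png

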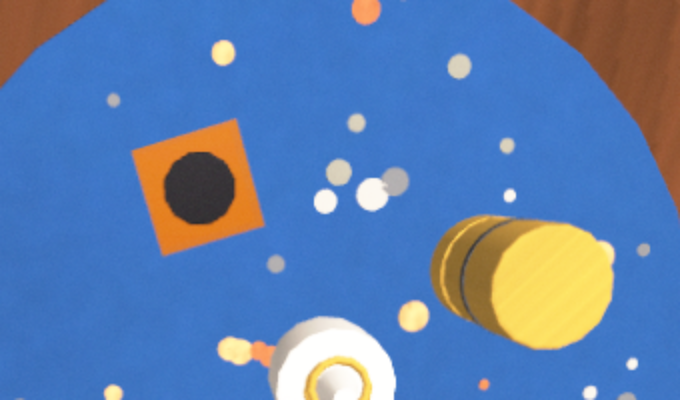

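The varnish cap is centred at (326,123) and its body is turned about 17° from the tool. The stick is at (502,171).

Run:
```python
from h import *
import pickle;c=pickle.load(open('w9.pkl','rb'))
q=[at(c,*p,.06)[:2] for p in((293.5,104.5),(345,88.5),(359.5,142),(308,157))]
print(np.mean(q,0))
for k in range(4):
    d=q[(k+1)%4]-q[k];print(np.linalg.norm(d),np.degrees(np.arctan2(d[1],d[0]))%90)
go(.4282,.3695,.203,.53)
```

```text
[0.42881142 0.36920931]
0.03334295783410166 30.557711761055316
0.03396089382770773 30.540456711646925
0.03414784077090233 30.013251793282507
0.033646240764317936 29.172160259505077
shift [0.0651 0.006  0.1562] roll -0.288 tilt [0.0001 0.    ] tcp [0.4379 0.3048 0.3592] t 25.5 F [0.3 0.6 0.5] w 0.0701 gf 0.0
```

Request:
carry_out([
  [0.03,0.003,0.02,-0.14,0.06],
  [0.055,0.006,0.04,-0.25,0.06],
  [0.065,0.006,0.07,-0.283,0.06],
  [0.065,0.006,0.1,-0.283,0.06],
  [0.065,0.006,0.13,-0.283,0.06],
  [0.065,0.006,0.15,-0.283,0.06],
  [0.065,0.006,0.156,-0.283,0.06],
  [0.065,0.006,0.156,-0.283,0.06],
])

```text
clock: 26.3
tcp_pos: [0.428, 0.3694, 0.2026]
orientation: [-1.569, -2.721, 0.002]
contact_force: [0.4, -0.8, 0.6]
grip_width: 0.0602
gripper_force: 0.0
```

Request:
carry_out([
  [0,0,0,0,0.045],
  [0,0,0,0,0.025],
  [0,0,0,0,0.025],
  [0,0,0,0,0.025],
  [0,0,0,0,0.025],
  [0,0,-0.01,0,0.025],
  [0,0,-0.03,0,0.025],
  [0,0,-0.06,0,0.025],
])

```text
clock: 27.1
tcp_pos: [0.4274, 0.3689, 0.2631]
orientation: [-1.568, -2.721, 0.005]
contact_force: [0.4, -0.2, -1.0]
grip_width: 0.0334
gripper_force: 30.2
```

Run:
```python
from h import *
go(.535,-.1665,.302,.243)
```

```text
shift [-0.5173 -0.1754 -0.0378] roll 0.282 tilt [-0.001  -0.0032] tcp [0.4274 0.3689 0.2631] t 27.1 F [ 0.4 -0.2 -1. ] w 0.0334 gf 30.15583634376526
```

Request:
carry_out([
  [0,0,-0.03,0,0.025],
  [-0.03,-0.01,-0.04,0.05,0.025],
  [-0.07,-0.024,-0.04,0.1,0.025],
  [-0.112,-0.038,-0.04,0.15,0.025],
  [-0.154,-0.052,-0.04,0.2,0.025],
  [-0.196,-0.066,-0.04,0.25,0.025],
  [-0.238,-0.08,-0.04,0.282,0.025],
  [-0.28,-0.094,-0.04,0.282,0.025],
])

```text
clock: 27.9
tcp_pos: [0.4869, 0.0784, 0.3039]
orientation: [1.937, 2.474, 0.001]
contact_force: [0.8, -0.8, 0.5]
grip_width: 0.0336
gripper_force: 30.2
```

Run:
```python
from h import *
go(.535,-.1665,.302,.243)
```

```text
shift [-0.2492 -0.0121  0.0018] roll -0.001 tilt [0.0004 0.0007] tcp [0.4869 0.0784 0.3039] t 27.9 F [ 0.8 -0.8  0.5] w 0.0336 gf 30.210415720939636
```

Request:
carry_out([
  [-0.042,-0.002,0,0,0.025],
  [-0.085,-0.004,0,0,0.025],
  [-0.128,-0.006,0,0,0.025],
  [-0.17,-0.008,0,0,0.025],
  [-0.205,-0.01,0,0,0.025],
  [-0.23,-0.011,0,0,0.025],
  [-0.244,-0.012,0,0,0.025],
  [-0.244,-0.012,0,0,0.025],
])

```text
clock: 28.7
tcp_pos: [0.5339, -0.1613, 0.3036]
orientation: [1.939, 2.471, -0.0]
contact_force: [-0.7, 0.3, -2.1]
grip_width: 0.0338
gripper_force: 30.2
```

Request:
carry_out([
  [0,0,0,0,0.025],
  [0,0,0.01,0,0.025],
  [0,0,0.01,0,0.025],
  [0,0,0.01,0,0.025],
  [0,0,0.01,0,0.025],
  [0,0,0.01,0,0.025],
  [0,0,0.01,0,0.025],
  [0,0,0.01,0,0.025],
])

```text
clock: 29.5
tcp_pos: [0.5342, -0.1596, 0.2933]
orientation: [1.936, 2.474, 0.0]
contact_force: [0.3, 0.3, -0.4]
grip_width: 0.0333
gripper_force: 30.2
```

Run:
```python
from h import *
go(.535,-.1665,.201,.243)
```

```text
shift [-0.0069 -0.0009  0.0923] roll -0.0 tilt [-0.      0.0002] tcp [ 0.5342 -0.1596  0.2933] t 29.5 F [ 0.3  0.3 -0.4] w 0.0333 gf 30.20417332649231
```

Request:
carry_out([
  [-0.006,-0.001,0,0,0.025],
  [-0.007,-0.001,0.02,0,0.025],
  [-0.007,-0.001,0.04,0,0.025],
  [-0.007,-0.001,0.06,0,0.025],
  [-0.007,-0.001,0.08,0,0.025],
  [-0.007,-0.001,0.09,0,0.025],
  [-0.007,-0.001,0.093,0,0.025],
  [-0.007,-0.001,0.094,0,0.025],
])

```text
clock: 30.3
tcp_pos: [0.5349, -0.1674, 0.2005]
orientation: [-1.936, -2.473, -0.0]
contact_force: [-6.0, 1.7, 19.6]
grip_width: 0.0332
gripper_force: 32.9
```

Request:
carry_out([
  [0,0,0.0005,0,0.025],
  [0,0,0.0005,0,0.025],
  [0,0,0.0005,0,0.035],
  [0,0,0.0005,0,0.04],
  [0,0,0.0005,0,0.044],
  [0,0,0.0005,0,0.046],
  [0,0,0.0005,0,0.046],
  [0,0,0.0005,0,0.046],
])

```text
clock: 31.1
tcp_pos: [0.5349, -0.1666, 0.1986]
orientation: [-1.936, -2.474, 0.0]
contact_force: [-1.9, -0.5, 0.4]
grip_width: 0.046
gripper_force: 0.0
```

Request:
carry_out([
  [0,0,0,0,0.046],
  [0,0,-0.01,0,0.046],
  [0,0,-0.025,0,0.046],
  [0,0,-0.05,0,0.046],
  [0,0,-0.075,0,0.046],
  [0,0,-0.1,0,0.046],
  [0.02,0,-0.13,0,0.06],
  [0.04,0,-0.16,0,0.07],
])

```text
clock: 31.9
tcp_pos: [0.5248, -0.1281, 0.3611]
orientation: [1.938, 2.471, 0.001]
contact_force: [0.8, -0.0, 0.6]
grip_width: 0.07
gripper_force: 0.0
```

Run:
```python
from h import *
c,i=snap('wrist','w10.png')
p=seg(i,c,[.535,-.1665,.07],45,(0,0,0),(180,255,70))
if p is not None: print(at(c,*p,.07))
p=seg(i,c,[.5202,-.1065,.07],60,(8,50,120),(28,200,255))
if p is not None: print(at(c,*p,.07))
go(.541,.30,.36,.243)
```

```text
pred (np.float64(316.6734851657139), np.float64(283.3369443841676)) cen [317.58198614 280.4595843 ] box 302 264 32 34 area 866 rect (33.0, 31.0) 90.0
[ 0.53509579 -0.1643343   0.07      ]
pred (np.float64(316.67247156196026), np.float64(192.55759689019126)) cen [318.03392659 191.9137931 ] box 295 168 47 49 area 1798 rect (48.0, 46.0) 90.0
[ 0.52094014 -0.10589212  0.07      ]
shift [0.4088 0.1175 0.0064] roll 0.002 tilt [0.0001 0.0074] tcp [ 0.5259 -0.1251  0.3655] t 31.95 F [0.  2.2 3.5] w 0.0701 gf 0.0
```

The cap sits at (0.535, −0.164) in well 3, so the varnish bottle is placed. The stick is last.

Request:
carry_out([
  [0.042,0.012,0,0,0.07],
  [0.084,0.024,0,0,0.07],
  [0.126,0.036,0,0,0.07],
  [0.168,0.048,0,0,0.07],
  [0.21,0.06,0,0,0.07],
  [0.252,0.072,0,0,0.07],
  [0.294,0.084,0,0,0.07],
  [0.336,0.096,0,0,0.07],
])

```text
clock: 32.75
tcp_pos: [0.5374, 0.2229, 0.3601]
orientation: [1.936, 2.473, 0.002]
contact_force: [0.9, 0.1, -0.5]
grip_width: 0.0697
gripper_force: 0.0
```

Request:
carry_out([
  [0.03,0.01,0,0,0.07],
  [0.06,0.02,0,0,0.07],
  [0.07,0.02,0,0,0.07],
  [0.07,0.02,0,0,0.07],
  [0.07,0.02,0,0,0.07],
  [0.07,0.02,0,0,0.07],
  [0.07,0.02,0,0,0.07],
  [0.07,0.02,0,0,0.07],
])

```text
clock: 33.55
tcp_pos: [0.5404, 0.2931, 0.3589]
orientation: [1.938, 2.473, -0.0]
contact_force: [-0.6, 0.1, 0.2]
grip_width: 0.0698
gripper_force: 0.0
```

Run:
```python
from h import *
c,i=snap('wrist','w11.png')
p=seg(i,c,[.542,.367,.074],90,(19,120,180),(26,200,255))
a=at(c,*p,.074);print('stick',a,'tip',proj(c,[a[0],a[1],.01]))
go(a[0],a[1],.203,.243)
```

```text
pred (np.float64(348.5092132559082), np.float64(112.15126066198347)) cen [348.83105156 111.01136033] box 317 78 65 67 area 3433 rect (66.0, 64.0) 90.0
stick [0.54201692 0.36767824 0.074     ] tip [[342.38768814 113.09756978]]
shift [0.0718 0.0194 0.1558] roll -0.001 tilt [-0.0001  0.0001] tcp [0.5403 0.2934 0.3588] t 33.6 F [ 0.6 -0.9 -0.3] w 0.0701 gf 0.0
```

Request:
carry_out([
  [0.035,0.01,0.02,0,0.07],
  [0.072,0.019,0.04,0,0.07],
  [0.072,0.019,0.07,0,0.07],
  [0.072,0.019,0.1,0,0.07],
  [0.072,0.019,0.13,0,0.07],
  [0.072,0.019,0.15,0,0.07],
  [0.072,0.019,0.156,0,0.07],
  [0.072,0.019,0.156,0,0.07],
])

```text
clock: 34.4
tcp_pos: [0.5412, 0.3683, 0.202]
orientation: [-1.936, -2.474, 0.002]
contact_force: [0.3, -0.3, 0.6]
grip_width: 0.07
gripper_force: 0.0
```

Request:
carry_out([
  [0,0,0,0,0.055],
  [0,0,0,0,0.03],
  [0,0,0,0,0.03],
  [0,0,0,0,0.03],
  [0,0,0,0,0.03],
  [0,0,-0.01,0,0.03],
  [0,0,-0.03,0,0.03],
  [0,0,-0.06,0,0.03],
])

```text
clock: 35.2
tcp_pos: [0.5404, 0.3682, 0.2622]
orientation: [-1.935, -2.474, 0.006]
contact_force: [0.1, -0.1, -1.3]
grip_width: 0.0392
gripper_force: 30.4
```

Run:
```python
from h import *
go(.550,-.2265,.302,.243)
```

```text
shift [-0.5796 -0.134  -0.0385] roll 0.0 tilt [-0.0015 -0.0033] tcp [0.5404 0.3682 0.2622] t 35.2 F [ 0.1 -0.1 -1.3] w 0.0392 gf 30.42728304862976
```

Request:
carry_out([
  [0,0,-0.03,0,0.03],
  [-0.03,-0.007,-0.04,0,0.03],
  [-0.07,-0.016,-0.04,0,0.03],
  [-0.114,-0.026,-0.04,0,0.03],
  [-0.158,-0.036,-0.04,0,0.03],
  [-0.202,-0.046,-0.04,0,0.03],
  [-0.246,-0.056,-0.04,0,0.03],
  [-0.29,-0.066,-0.04,0,0.03],
])

```text
clock: 36.0
tcp_pos: [0.5465, 0.0695, 0.3034]
orientation: [1.936, 2.474, 0.001]
contact_force: [1.2, -0.7, -1.1]
grip_width: 0.0394
gripper_force: 30.5
```

Request:
carry_out([
  [-0.04,-0.01,0,0,0.03],
  [-0.084,-0.02,0,0,0.03],
  [-0.128,-0.03,0,0,0.03],
  [-0.172,-0.04,0,0,0.03],
  [-0.21,-0.05,0,0,0.03],
  [-0.24,-0.056,0,0,0.03],
  [-0.26,-0.06,0,0,0.03],
  [-0.27,-0.063,0,0,0.03],
])

```text
clock: 36.8
tcp_pos: [0.5502, -0.2084, 0.3033]
orientation: [1.939, 2.471, -0.001]
contact_force: [0.0, 0.6, -1.1]
grip_width: 0.0394
gripper_force: 30.5
```

Request:
carry_out([
  [-0.01,-0.004,0,0,0.03],
  [-0.01,-0.004,0,0,0.03],
  [-0.01,-0.004,0,0,0.03],
  [-0.01,-0.004,0,0,0.03],
  [-0.01,-0.004,0,0,0.03],
  [-0.01,-0.004,0,0,0.03],
  [-0.01,-0.004,0,0,0.03],
  [-0.01,-0.004,0,0,0.03],
])

```text
clock: 37.6
tcp_pos: [0.5493, -0.2165, 0.3027]
orientation: [-1.935, -2.474, 0.0]
contact_force: [-0.5, 0.3, -1.5]
grip_width: 0.0392
gripper_force: 30.5
```

Run:
```python
from h import *
go(.550,-.2265,.201,.243)
```

```text
shift [-0.0099 -0.0017  0.1017] roll 0.0 tilt [ 0.0001 -0.0001] tcp [ 0.5493 -0.2165  0.3027] t 37.6 F [-0.5  0.3 -1.5] w 0.0392 gf 30.476569533348083
```

Request:
carry_out([
  [-0.006,-0.001,0,0,0.03],
  [-0.01,-0.002,0.02,0,0.03],
  [-0.01,-0.002,0.045,0,0.03],
  [-0.01,-0.002,0.07,0,0.03],
  [-0.01,-0.002,0.09,0,0.03],
  [-0.01,-0.002,0.1,0,0.03],
  [-0.01,-0.002,0.102,0,0.03],
  [-0.01,-0.002,0.102,0,0.03],
])

```text
clock: 38.4
tcp_pos: [0.55, -0.2272, 0.201]
orientation: [1.936, 2.474, 0.0]
contact_force: [0.3, -0.7, -0.6]
grip_width: 0.0396
gripper_force: 30.5
```

Request:
carry_out([
  [0,0,0.001,0,0.03],
  [0,0,0.001,0,0.03],
  [0,0,0.001,0,0.042],
  [0,0,0.001,0,0.046],
  [0,0,0.001,0,0.05],
  [0,0,0.001,0,0.052],
  [0,0,0.001,0,0.052],
  [0,0,0.001,0,0.052],
])

```text
clock: 39.2
tcp_pos: [0.5498, -0.2268, 0.1997]
orientation: [-1.936, -2.474, 0.0]
contact_force: [0.4, -0.6, -0.1]
grip_width: 0.0519
gripper_force: 0.0
```

Request:
carry_out([
  [0,0,0,0,0.052],
  [0,0,-0.01,0,0.052],
  [0,0,-0.025,0,0.052],
  [0,0,-0.05,0,0.052],
  [0,0,-0.075,0,0.052],
  [0,0,-0.1,0,0.052],
  [0.01,0,-0.14,0,0.052],
  [0.03,0,-0.18,0,0],
])

```text
clock: 40.0
tcp_pos: [0.542, -0.1989, 0.3823]
orientation: [1.939, 2.47, -0.001]
contact_force: [0.0, -0.3, -0.1]
grip_width: 0.0387
gripper_force: 0.0
```

Request:
carry_out([
  [0,0,0,0,0],
  [0,0,0,0,0],
  [0,0,0,0,0],
  [0,0,0,0,0],
  [0,0,0,0,0],
  [0,0,0,0,0],
  [0,0,0,0,0],
  [0,0,0,0,0],
])

```text
clock: 40.8
tcp_pos: [0.5425, -0.1978, 0.3794]
orientation: [-1.936, -2.474, 0.0]
contact_force: [-0.1, -0.2, 0.7]
grip_width: 0.0003
gripper_force: 0.0
```

Run:
```python
from h import *
go(.6446,-.1078,.256,.243)
c,i=snap('wrist','w12.png')
```

```text
shift [0.0628 0.1208 0.1234] roll -0.0 tilt [ 0.0002 -0.0005] tcp [ 0.5425 -0.1978  0.3794] t 40.8 F [-0.1 -0.2  0.7] w 0.0003 gf 0.0
```

View pics/w12.png

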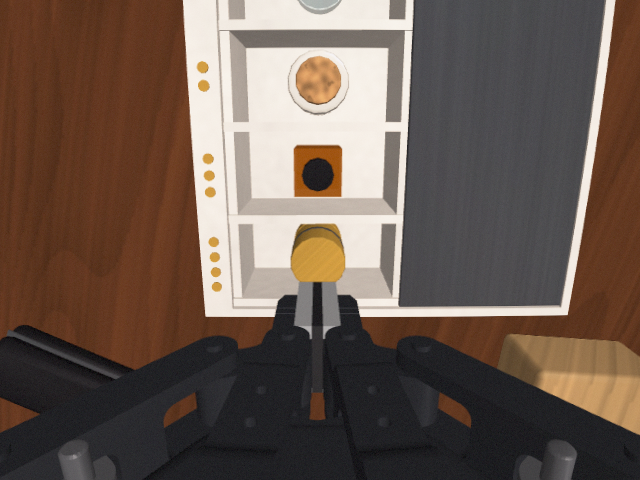

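All four items stand upright in their own wells: the pot at (318,80), varnish at (318,172), stick at (318,255), and the atomiser at the top edge. Now I'll shut the cover.

Request:
carry_out([
  [0.02,0.04,0,0,0],
  [0.04,0.08,0,0,0],
  [0.06,0.115,0.03,0,0],
  [0.062,0.119,0.07,0,0],
  [0.062,0.119,0.1,0,0],
  [0.062,0.119,0.115,0,0],
  [0.062,0.119,0.122,0,0],
  [0.062,0.119,0.122,0,0],
])

```text
clock: 41.65
tcp_pos: [0.6431, -0.1094, 0.2577]
orientation: [-1.937, -2.473, 0.0]
contact_force: [-0.3, -0.3, 0.7]
grip_width: 0.0
gripper_force: 0.0
```

Request:
carry_out([
  [0,0,0,0,0],
  [0,0,0.001,0,0],
  [0,0,0.003,0,0],
  [0,0,0.005,0,0],
  [0,0,0.0055,0,0],
  [0,0,0.006,0,0],
  [0,0,0.006,0,0],
  [0,0,0.006,0,0],
])

```text
clock: 42.45
tcp_pos: [0.6431, -0.1089, 0.2517]
orientation: [-1.936, -2.474, 0.0]
contact_force: [0.6, 0.5, 0.3]
grip_width: 0.0002
gripper_force: 0.0
```

Contact is expected at about 0.2496, with a stiffness of about 8 N/mm.

Request:
carry_out([
  [0,0,0.001,0,0],
  [0,0,0.002,0,0],
  [0,0,0.003,0,0],
  [0,0,0.0035,0,0],
  [0,0,0.0038,0,0],
  [0,0,0.0038,0,0],
  [0,0,0.0038,0,0],
  [0,0,0.0038,0,0],
])

```text
clock: 43.25
tcp_pos: [0.6432, -0.109, 0.2495]
orientation: [-1.936, -2.474, -0.001]
contact_force: [-5.2, 0.8, 12.5]
grip_width: 0.0002
gripper_force: 6.4
```

Request:
carry_out([
  [0,-0.002,0,0,0],
  [0,-0.005,0,0,0],
  [0,-0.01,0,0,0],
  [0,-0.016,0,0,0],
  [0,-0.022,0,0,0],
  [0,-0.028,0,0,0],
  [0,-0.034,0,0,0],
  [0,-0.038,0,0,0],
])

```text
clock: 44.05
tcp_pos: [0.6075, -0.118, 0.2495]
orientation: [1.933, 2.471, 0.004]
contact_force: [1.6, 0.1, 6.4]
grip_width: -0.0003
gripper_force: 3.3
```

Request:
carry_out([
  [0,-0.004,0,0,0],
  [0,-0.009,0,0,0],
  [0,-0.015,0,0,0],
  [0,-0.021,0,0,0],
  [0,-0.028,0,0,0],
  [0,-0.034,0,0,0],
  [0,-0.038,0,0,0],
  [0,-0.04,0,0,0],
])

```text
clock: 44.85
tcp_pos: [0.5687, -0.1277, 0.2495]
orientation: [1.933, 2.471, 0.005]
contact_force: [1.6, 0.8, 7.6]
grip_width: -0.0001
gripper_force: 3.5
```

Request:
carry_out([
  [0,0,0.0004,0,0],
  [0,0,0.0007,0,0],
  [0,-0.004,0.0007,0,0],
  [0,-0.009,0.0007,0,0],
  [0,-0.015,0.0007,0,0],
  [0,-0.02,0.0007,0,0],
  [0,-0.024,0.0007,0,0],
  [0,-0.026,0.0007,0,0],
])

```text
clock: 45.65
tcp_pos: [0.5443, -0.1338, 0.2495]
orientation: [1.932, 2.47, 0.007]
contact_force: [2.8, 2.2, 10.4]
grip_width: -0.0002
gripper_force: 5.4
```

Request:
carry_out([
  [0,-0.004,0,0,0],
  [0,-0.008,0,0,0],
  [0,-0.012,0,0,0],
  [0,-0.016,0,0,0],
  [0,-0.019,0,0,0],
  [0,-0.02,0,0,0],
  [0,-0.021,0,0,0],
  [0,-0.021,0,0,0],
])

```text
clock: 46.45
tcp_pos: [0.5244, -0.1389, 0.2495]
orientation: [1.931, 2.47, 0.007]
contact_force: [3.1, 0.7, 11.2]
grip_width: 0.0
gripper_force: 5.3
```

Request:
carry_out([
  [0,-0.002,0,0,0],
  [0,-0.004,0,0,0],
  [0,-0.005,0,0,0],
  [0,-0.005,0,0,0],
  [0,-0.005,0,0,0],
  [0,-0.005,0,0,0],
  [0,-0.005,0,0,0],
  [0,-0.005,0,0,0],
])

```text
clock: 47.25
tcp_pos: [0.5197, -0.1402, 0.2495]
orientation: [1.931, 2.469, 0.007]
contact_force: [4.1, 1.4, 10.6]
grip_width: 0.0003
gripper_force: 5.4
```

Request:
carry_out([
  [0,0,-0.003,0,0],
  [0,0,-0.01,0,0],
  [0,0,-0.03,0,0],
  [-0.01,0,-0.06,0,0],
  [-0.02,0,-0.1,0,0],
  [-0.02,0,-0.14,0,0],
  [-0.02,0,-0.15,0,0],
  [-0.02,0,-0.15,0,0],
])

```text
clock: 48.05
tcp_pos: [0.5219, -0.1598, 0.3988]
orientation: [1.934, 2.472, 0.003]
contact_force: [-1.0, 1.0, -0.4]
grip_width: 0.0001
gripper_force: 0.0
```

Request:
carry_out([
  [0,0,0,0,0],
  [0,0,0,0,0],
  [0,0,0,0,0],
  [0,0,0,0,0],
  [0,0,0,0,0],
  [0,0,0,0,0],
  [0,0,0,0,0],
  [0,0,0,0,0],
])

```text
clock: 48.85
tcp_pos: [0.5218, -0.1596, 0.3972]
orientation: [1.936, 2.474, 0.0]
contact_force: [0.0, -0.1, -0.4]
grip_width: 0.0
gripper_force: 0.0
```

Run:
```python
from h import *
c,i=snap('wrist','w13.png'); go(.528,-.137,.4,.243)
import pickle;pickle.dump(c,open('w13.pkl','wb'))
```

```text
shift [ 0.0204  0.0115 -0.0028] roll -0.0 tilt [0.     0.0001] tcp [ 0.5218 -0.1596  0.3972] t 48.9 F [0.  0.1 0.4] w 0.0002 gf 0.0
```

View pics/w13.png

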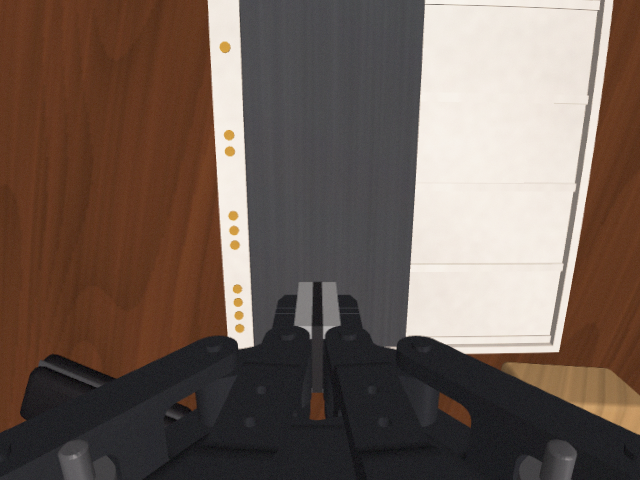

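The cover is over the wells, with its front edge at (240,0)–(253,300) against the front rim and its back edge at (425,0)–(409,300). I'll check it against the initial shut position and, if it matches, hand in.

Run:
```python
from h import *
import pickle
th=.243;e=np.array([np.cos(th),np.sin(th)]);b=np.array([.578,-.1245])
for f,L in(('w2',((201,0),(234,0),(413,0),(597,0),(217,300),(244.7,300),(398.7,300))),('w13',((208,0),(240,0),(425,0),(612,0),(226,300),(251,300),(409,300)))):
    c=pickle.load(open(f+'.pkl','rb'))
    print(f,[round((at(c,u,v,.076)[:2]-b)@e,4) for u,v in L])
    i=cv2.cvtColor(cv2.imread(f'pics/{f}.png'),cv2.COLOR_BGR2GRAY).astype(int)
    for v in(60,180,260):
        d=np.where(i[v]<110)[0]; d=d[(d>225)&(d<440)]; L=[d[0]]+[d[-1]]
        print(v,L,[round((at(c,u,v,.076)[:2]-b)@e,4) for u in L])
```

```text
w2 [np.float64(-0.1325), np.float64(-0.1105), np.float64(0.0075), np.float64(0.1337), np.float64(-0.1337), np.float64(-0.1119), np.float64(0.0087)]
60 [np.int64(235), np.int64(409)] [np.float64(-0.1113), np.float64(0.0067)]
180 [np.int64(240), np.int64(403)] [np.float64(-0.1111), np.float64(0.0067)]
260 [np.int64(244), np.int64(399)] [np.float64(-0.1109), np.float64(0.0071)]
w13 [np.float64(-0.1327), np.float64(-0.112), np.float64(0.007), np.float64(0.1328), np.float64(-0.1319), np.float64(-0.1127), np.float64(0.008)]
60 [np.int64(242), np.int64(421)] [np.float64(-0.112), np.float64(0.0063)]
180 [np.int64(246), np.int64(414)] [np.float64(-0.1124), np.float64(0.006)]
260 [np.int64(250), np.int64(410)] [np.float64(-0.112), np.float64(0.0067)]
```

The cover is within 1 mm of its initial shut position, and the arm is clear.

```bash
python3 -c "
from h import *
print(r.hand_in())"
```

```text
the job is handed in; nothing more can be done
None
```

The job is handed in (no verdict came back): the cover was slid fully back, the atomiser, pot, varnish and stick were stood upright in wells 1 to 4 in order, and the cover was slid shut to within about 1 mm, with nothing else touched.

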